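Look inside the shielded radio test box

ROBOT

A 6-joint arm with a two-finger parallel gripper is mounted at the origin on the work surface. World frame = base frame: x ahead of the robot, y to its left, z up, the work surface at z = 0. Lengths are in m, angles in degrees, forces in N, time in s.
With the tool pointing down it reaches from about 0.375 to 0.9 m from the base axis. Payload 3.1 kg.
Tool frame: the origin (TCP) lies at the very end of the fingers, on their centre line; the grasp point (between the pads) lies 19 mm behind it; z points along the fingers, y is the line along which they close (so a half turn about z gives the same grasp; the last joint's range is limited). The gripper opens to 87 mm and grips with 3 to 60 N. Pads are 19 mm wide; open, the fingers measure 117 mm over their backs; the gripper's body (75 mm by 190 mm) begins 51 mm behind the grasp point.
Start: joints at [-82.535, 30.224, 82.088, -0, 67.689, -10.227], TCP at [0.19, -0.595, 0.223] pointing down, gripper open.
Joint ranges: [-176.69, 176.69], [-43.24, 126.21], [12.49, 139.97], [-82, 262], [0, 151.66], [-163.58, 163.58]. Speed limits (degrees/s): [159.86, 159.86, 180, 180, 180, 180].

INTERFACE

Orientations are given as a 3x3 rotation matrix whose columns are the frame's x, y, z axes.
In Python, from rig import * gives the robot as it stands.
- The arm moves only by the tool jog_arm, never from a script. Its arguments are lists of equal length, an entry for each row: "delta_pos": the shift along the world's x, y, z in cm, a list of three; "turn": the turn about the world's z in degrees; "grip": the closure, from 0 (fully open) to 1 (shut). In form: {"delta_pos": [[x, y, z], ...], "turn": [turn, ...], "grip": [grip, ...]}. A call has 1 to 12 rows; each row is the pose to reach, as a shift and turn from the pose commanded when the call began; what a row does not reach only later rows make up. A row lasts 1/8 s, in which the tool goes at most 62.5 mm and 10.7 degrees, less where a joint would pass 70% of its speed; a pose out of reach is approached as far as the arm can. A call with a gripper value outside its range is refused whole. The fingers move at their own pace and stop on an object; the grip force is fixed at half the most. Time passes only in rows, so rows that repeat a pose let the fingers close. It gives the time, the measured TCP pose, the force, the opening and the grip force at its end, in the units of the state.
- read_state(): the state, without advancing time (a new reading comes with each control period).
- capture(name): name is "scene" or "top"; returns a dict with "color" (400x640x3 uint8, blue, green, red), "fovy" (degrees; the focal length in pixels is half the picture's height over the tangent of half this angle, whatever the lens; pixels are square), "cx", "cy" (the principal point, pixels), "camera_from_world" (4x4, takes a point from world to camera coordinates). Camera axes: x right, y up, looking along -z (the intrinsics and any distortion apply to the point x, -y, -z); pixel columns grow to the right and rows downward; lengths in m; the calibration is good to about 2 mm. A picture is of the moment at which its call begins. There is no depth.
- hand_in(): hands the job in; it is judged then, once.
The state is a dict: "time_s": time; "joint_positions": joint angles; "qvel": joint speeds; "tau": joint torques, N m; "position": TCP position; "tcp_rot": TCP orientation; "force": force on the tool from outside, world axes, zero at the start; "moment": the same for the moment, N m; "opening": opening from 0.0 (shut) to 1.0 (fully open); "grasp_force": force on a finger pad.
Only numpy, scipy, OpenCV 4.12 (cv2) and the standard library are available. Lean on these libraries where they do the work, as an engineer would, in place of code of your own. Each camera call takes 0.05 s, during which the arm holds its last target. There are 200 camera calls.

TASK

Open the shielded test box by pressing its red lever pad right down with the fingertips, and keep the lid fully open for three seconds while I look at the radio board inside. Then let the lever up slowly, over a few seconds, so that the lid settles fully shut without dropping or slamming, and move clear. Only press the red pad: do not grip the lever, do not touch the lid, and leave the things beside the box where they are.

Things in the scene. Friction and masses are not known exactly. Their poses are not given: they have to be found in the camera images.
- test_box: grey shielded test box, blue connector panel in front, 220 deep (own x) x 260 wide (y) x 139 mm tall with the lid shut; fixed to the bench at a varying angle about the vertical. Origin: centre of its underside, on the bench, z up. Its front (lever side) faces its own -x, back and to the robot's left. The lid's hinge runs along y at x = +110, z = 98 mm: the lid opens up and away from the lever
- pad_top (a point): centre of the top face of the red press pad in the middle of the lever's cross bar; pad 110 mm along y, 36 deep, 22 thick, about 95 mm clear of the box's front. Axes = the box's with the lever up, then turn with it. Lever up: 217 mm out (-x) from the box's centre, 124 mm above the bench, face tilted 0.25 rad (edge away from the box higher); fully pressed: 223 mm out, 44 mm up, tilted 0.21 rad the other way
- bail (a joint): lever, a steel U-shaped bail 293 mm wide straddling the box, pivoted in its sides at x = -50, z = 70 mm (box frame), 175 mm behind the pad. Rad: 0 = up (lid shut), 0.46 = right down on its stop (lid fully open); the pad's stroke is 80 mm. It takes about 4 to 14 N on the pad, most at the start; the lid's weight drives it up again when let go: no latch, no damper
- lid_part (a joint): lid angle in rad: 0 = shut on its gasket, 0.93 = fully open; link rods turn the lid about twice as far as the lever (some 12 rad per metre of pad stroke)
- lid_edge (a point): middle of the lid's front edge (front face, half-way up its 36 mm skirt); the lid is a grey shell, 224 x 264 mm, about 0.9 kg
- multimeter: orange hand multimeter lying face up, 92 x 190 x 48 mm, its length along its own y; origin at the centre of its underside. To be left alone
- solder_reel: solder reel standing on its flange: black flanges with a yellow disc on top, bright wire between, 62 mm across, 50 mm tall; origin at the centre of its underside. To be left alone
- solvent_pump: white solvent pump bottle with a blue collar and a steel dish on top, 68 mm across, 123 mm tall; origin at the centre of its underside. To be left alone
- radio_module: black radio module with a green board on top and two connector stubs at one end (+y), 56 x 115 x 31 mm (137 mm with the stubs); origin at the centre of its underside. To be left alone

How it is judged (in metres and radians):
On the way, in this order (a step that is already met when the one before it is completed fails the run):
1. the red pad is pressed right down and the lid is kept fully open for the look inside (value of joint bail above 0.43 rad and value of joint lid_part above 0.86 rad and contact force between the fingers and bail above 0.5 N and y of the grasp point in the frame of pad_top between -0.07 and 0.07 m), for 2.5 s.
2. the lid has come down onto its gasket again (value of joint lid_part below 0.03 rad), for 0.2 s.
At the end, for the whole second after the job is handed in: the lid is shut (within 0.03 rad) with the lever fully up (within 0.015 rad), and the multimeter, reel, bottle and radio module stand within 15 mm of where they were (value of joint lid_part below 0.03 rad and value of joint bail below 0.015 rad and distance of each of multimeter, solder_reel, solvent_pump, radio_module from where it was at the start of the episode below 0.015 m); the robot touches nothing.
It fails at once if the lid slams: it comes onto its gasket (last 0.3 rad) faster than 1.5 rad/s (value of joint lid_part below 0.3 rad and velocity of joint lid_part below -1.5 rad/s).
It fails at once if the lid is let drop: it falls faster than 2.5 rad/s anywhere (velocity of joint lid_part below -2.5 rad/s).
It fails at once if the robot touches the lid instead of the lever (contact force between any of the fingers, the arm and lid_part above 1 N).
It fails at once if the lever pad is straddled or gripped between the fingers instead of pressed (z of the grasp point in the frame of pad_top between -0.03 and 0.003 m and x of the grasp point in the frame of pad_top between -0.018 and 0.018 m and y of the grasp point in the frame of pad_top between -0.055 and 0.055 m).
It fails at once if a bystander is pushed, lifted or tipped (distance of any of multimeter, solder_reel, solvent_pump, radio_module from where it was at the start of the episode above 0.015 m or angle between any of multimeter, solder_reel, solvent_pump, radio_module's own z axis and vertical above 0.2 rad).
It also fails if it takes over 61 s, if anything falls off the work surface, if the arm or the gripper's body presses on something with over 40 N, if the wrist force passes 120 N, or if a joint passes its speed limit or range.

## Working session

There is one attempt and no reset: what is moved stays moved. The work goes in short steps, Python scripts to look and compute and a tool call to move; the robot and the scene stay as the last step left them, time stands still between calls to the robot, and variables do not carry over. Pictures are saved under pics/ and viewed, at most 10 in all, crops included, and the job is handed in when it is done.

Besides the shell and the picture viewer there is one more tool, called after "Emit:" by a JSON object that holds its "op" and its "data", one argument or row to a line. jog_arm: Moves the arm, as the interface text tells. Its arguments: {"type":"object","properties":{"delta_pos":{"type":"array"},"turn":{"type":"array"},"grip":{"type":"array"}},"required":["delta_pos","turn","grip"]}

```bash
mkdir -p pics
python3 - <<'E'
from rig import *
import cv2,numpy as np
for n in("scene","top"):
    c=capture(n);cv2.imwrite(f"pics/{n}0.png",c["color"]);print(n,c["fovy"],c["cx"],c["cy"],[k for k in c]);print(np.round(c["camera_from_world"],4).tolist())
s=read_state();print(s["position"],s["tcp_rot"],s["force"],s["opening"],s["time_s"])
E
```

```text
scene 49.867270762367426 325.26488677153094 196.6662038736824 ['color', 'fovy', 'cx', 'cy', 'camera_from_world']
[[-0.1104, 0.9937, -0.0214, -0.0346], [-0.6133, -0.0511, 0.7882, 0.2927], [0.7821, 0.1002, 0.6151, -1.5055], [0.0, 0.0, 0.0, 1.0]]
top 46.20196592556002 321.49548219880563 198.09305860186186 ['color', 'fovy', 'cx', 'cy', 'camera_from_world']
[[-0.0301, -0.9995, 0.0025, 0.106], [0.9747, -0.0288, 0.2215, -0.5935], [-0.2214, 0.0091, 0.9751, -0.9367], [0.0, 0.0, 0.0, 1.0]]
[ 0.18986407 -0.59478346  0.22167136] [[ 9.52710472e-01  3.03879386e-01 -2.75767703e-04]
 [ 3.03879347e-01 -9.52708625e-01  1.90228480e-03]
 [ 3.15338866e-04 -1.89612676e-03 -9.99998153e-01]] [0.14407172 0.36124307 0.03478152] 0.9983860982601845 0.1
```

View pics/scene0.png

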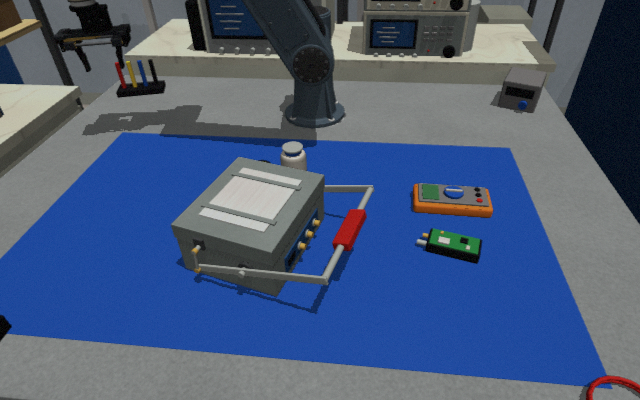

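View pics/top0.png

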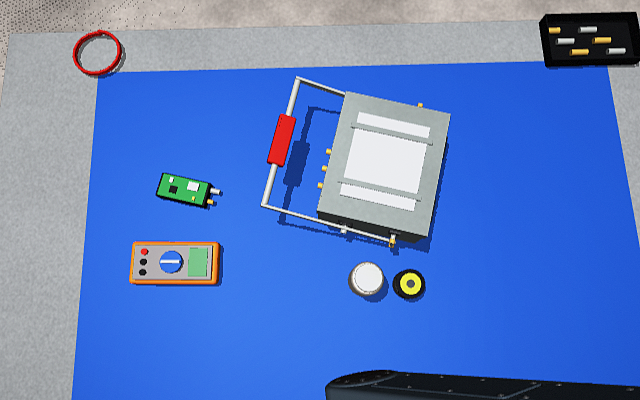

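```bash
cat > h.py <<'E'
from rig import *
import cv2,numpy as np
def ray(c,u,v):
    f=200/np.tan(np.radians(c["fovy"]/2));M=c["camera_from_world"];R=M[:3,:3]
    d=R.T@np.array([(u-c["cx"])/f,-(v-c["cy"])/f,-1]);return -R.T@M[:3,3],d/np.linalg.norm(d)
def plane(c,u,v,z):
    o,d=ray(c,u,v);return o+d*(z-o[2])/d[2]
def red(c):
    h=cv2.cvtColor(c["color"],cv2.COLOR_BGR2HSV);m=(((h[...,0]<8)|(h[...,0]>172))&(h[...,1]>150)&(h[...,2]>60)).astype(np.uint8)
    m=cv2.morphologyEx(m,cv2.MORPH_OPEN,np.ones((3,3)))
    n,l,s,ce=cv2.connectedComponentsWithStats(m)
    i=[k for k in range(1,n) if 200<ce[k][0]<420 and s[k][4]>150]
    k=max(i,key=lambda k:s[k][4]);return (l==k),ce[k],s[k]
def tri(p,q):
    (o1,d1),(o2,d2)=p,q
    t=np.linalg.lstsq(np.c_[d1,-d2],o2-o1,rcond=None)[0];a=o1+t[0]*d1;b=o2+t[1]*d2;return (a+b)/2,np.linalg.norm(a-b)
E
python3 - <<'E'
from h import *
T=capture("top");S=capture("scene")
rs=[]
for c in(T,S):
    m,ce,s=red(c);r=cv2.minAreaRect(np.argwhere(m)[:,::-1].astype(np.float32));print(ce,s,r);rs.append(ce)
    if c is T:
        b=[plane(c,*p,.118) for p in cv2.boxPoints(r)];print(np.round(b,4))
        e=max([(b[1]-b[0]),(b[2]-b[1])],key=np.linalg.norm);print("yaw long",np.degrees(np.arctan2(e[1],e[0])),np.linalg.norm(e),"centre",np.mean(b,0))
        g=plane(c,*ce,.12);print("plane",g)
print(tri(ray(T,*rs[0]),ray(S,*rs[1])))
# bail corners, top view
for p in((298,78),(264,206)):print(plane(T,*p,.12))
E
```

```text
[281.12615741 139.64236111] [267 114  29  52 864] ((281.17694091796875, 139.6846160888672), (17.365745544433594, 50.51853561401367), 15.255120277404785)
[[0.6648 0.2005 0.118 ]
 [0.7716 0.172  0.118 ]
 [0.7602 0.1368 0.118 ]
 [0.654  0.1661 0.118 ]]
yaw long -14.947534956199249 0.11046970243744533 centre [0.71267019 0.1688741  0.118     ]
plane [0.71138243 0.16898099 0.12      ]
[349.61329715 228.64857531] [333 209  33  42 737] ((349.3832092285156, 228.1788787841797), (18.848609924316406, 45.30915832519531), 25.016895294189453)
(array([0.71377922, 0.16756686, 0.11382644]), np.float64(0.0037919032088094755))
[0.85001858 0.13123914 0.12      ]
[0.57132545 0.20500292 0.12      ]
```

Emit:
{"op": "jog_arm", "data": {
  "delta_pos": [
    [0,0,4],
    [0,0,8],
    [2.5,4,10],
    [5.5,8,10],
    [8.5,12,10],
    [11.5,16,10],
    [14.5,20,10],
    [17.5,24,10],
    [20.5,28,10],
    [23.5,33,10],
    [26.5,38,10],
    [29,42,10]
  ],
  "turn": [0,0,3,6,9,12,15,18,21,24,27,30],
  "grip": [1,1,1,1,1,1,1,1,1,1,1,1]
}}

```text
time_s: 1.7
position: [0.4806, -0.1732, 0.3225]
tcp_rot: [[0.671, 0.741, -0.0], [0.741, -0.671, 0.0], [0.0, -0.0, -1.0]]
force: [-0.2, -0.1, 0.9]
opening: 0.006
grasp_force: 0.0
```

Emit:
{"op": "jog_arm", "data": {
  "delta_pos": [
    [3,4.5,0],
    [6,9,0],
    [9,13.5,0],
    [12,18,0],
    [15,22.5,0],
    [18,27,0],
    [20.5,31,0],
    [23,34.2,0],
    [23,34.2,-4],
    [23,34.2,-8],
    [23,34.2,-12],
    [23,34.2,-15]
  ],
  "turn": [3,6,9,12,15,18,21,24,27,27,27,27],
  "grip": [1,1,1,1,1,1,1,1,1,1,1,1]
}}

```text
time_s: 3.2
position: [0.7088, 0.1666, 0.1699]
tcp_rot: [[0.264, 0.965, -0.003], [0.965, -0.264, -0.0], [-0.001, -0.003, -1.0]]
force: [-0.2, 0.2, -0.1]
opening: 0.008
grasp_force: 0.0
```

Run:
```python
from h import *
a=capture("top")["color"][40:260,180:480];b=capture("scene")["color"][120:340,160:460]
cv2.imwrite("pics/a1.png",cv2.resize(np.vstack([a,b]),None,fx=1.35,fy=1.35))
s=read_state();print(s["position"],s["force"],s["joint_positions"])
```

```text
[0.70659993 0.16626856 0.1673558 ] [-0.33196659  0.03681743 -0.8527774 ] [ 4.44763566e+00  4.16806968e+01  6.82088697e+01 -5.46847428e-03
  7.07029805e+01  1.97581885e+01]
```

View pics/a1.png

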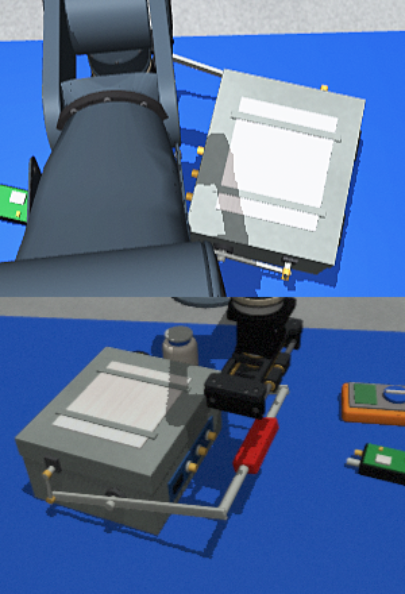

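Emit:
{"op": "jog_arm", "data": {
  "delta_pos": [
    [0,0,-1],
    [0,0,-2],
    [0,0,-3],
    [0,0,-3.5],
    [0,0,-4],
    [0,0,-4],
    [0,0,-4]
  ],
  "turn": [0,0,0,0,0,0,0],
  "grip": [1,1,1,1,1,1,1]
}}

```text
time_s: 4.18
position: [0.7102, 0.1666, 0.1328]
tcp_rot: [[0.264, 0.965, 0.001], [0.965, -0.264, 0.0], [0.0, 0.001, -1.0]]
force: [-0.6, -0.2, -0.4]
opening: 0.006
grasp_force: 0.0
```

Emit:
{"op": "jog_arm", "data": {
  "delta_pos": [
    [0,0,-0.5],
    [0,0.1,-1],
    [0,0.2,-1.6],
    [0.1,0.3,-2.3],
    [0.1,0.5,-3],
    [0.1,0.6,-3.7],
    [0.2,0.7,-4.4],
    [0.2,0.8,-5.1],
    [0.2,0.8,-5.8],
    [0.2,0.8,-6.5],
    [0.2,0.7,-7.2],
    [0.2,0.7,-7.8]
  ],
  "turn": [0,0,0,0,0,0,0,0,0,0,0,0],
  "grip": [1,1,1,1,1,1,1,1,1,1,1,1]
}}

```text
time_s: 5.68
position: [0.7128, 0.1747, 0.0556]
tcp_rot: [[0.264, 0.965, 0.002], [0.965, -0.264, 0.002], [0.002, 0.002, -1.0]]
force: [-0.8, 1.7, 4.4]
opening: 0.002
grasp_force: 2.3
```

Run:
```python
from h import *
b=capture("scene")["color"][60:340,120:520]
cv2.imwrite("pics/a2.png",cv2.resize(b,None,fx=1.8,fy=1.8))
s=read_state();print(s["position"],s["force"])
```

```text
[0.71220324 0.17422467 0.05435041] [-0.32366104 -0.33298246  0.83648557]
```

View pics/a2.png

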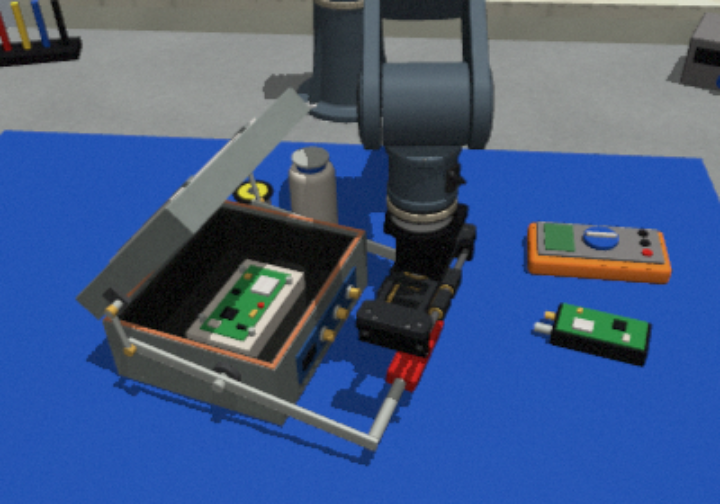

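The lid is open and the pad is under the fingertips, around (410,365) in the crop. I'll press the last centimetre onto the stop.

Emit:
{"op": "jog_arm", "data": {
  "delta_pos": [
    [0,0,-0.2],
    [0,0,-0.4],
    [0,0,-0.6],
    [0,0,-0.8],
    [0,0,-1.0],
    [0,0,-1.0]
  ],
  "turn": [0,0,0,0,0,0],
  "grip": [1,1,1,1,1,1]
}}

```text
time_s: 6.48
position: [0.7121, 0.1733, 0.0462]
tcp_rot: [[0.264, 0.965, 0.0], [0.965, -0.264, -0.001], [-0.001, 0.0, -1.0]]
force: [-2.6, 0.9, 10.2]
opening: 0.007
grasp_force: 4.9
```

Emit:
{"op": "jog_arm", "data": {
  "delta_pos": [
    [0,0,-0.2],
    [0,0,-0.3],
    [0,0,-0.4],
    [0,0,-0.4]
  ],
  "turn": [0,0,0,0],
  "grip": [1,1,1,1]
}}

```text
time_s: 6.98
position: [0.7121, 0.1733, 0.0458]
tcp_rot: [[0.264, 0.965, 0.001], [0.965, -0.264, -0.001], [-0.001, 0.001, -1.0]]
force: [-7.6, -0.3, 24.5]
opening: 0.001
grasp_force: 11.4
```

Emit:
{"op": "jog_arm", "data": {
  "delta_pos": [
    [0,0,0],
    [0,0,0],
    [0,0,0],
    [0,0,0],
    [0,0,0],
    [0,0,0],
    [0,0,0],
    [0,0,0],
    [0,0,0],
    [0,0,0],
    [0,0,0],
    [0,0,0]
  ],
  "turn": [0,0,0,0,0,0,0,0,0,0,0,0],
  "grip": [1,1,1,1,1,1,1,1,1,1,1,1]
}}

```text
time_s: 8.48
position: [0.7121, 0.1733, 0.0458]
tcp_rot: [[0.264, 0.965, 0.001], [0.965, -0.264, -0.001], [-0.001, 0.001, -1.0]]
force: [-7.0, -0.1, 23.8]
opening: 0.006
grasp_force: 11.4
```

Emit:
{"op": "jog_arm", "data": {
  "delta_pos": [
    [0,0,0],
    [0,0,0],
    [0,0,0],
    [0,0,0],
    [0,0,0],
    [0,0,0],
    [0,0,0],
    [0,0,0],
    [0,0,0],
    [0,0,0],
    [0,0,0],
    [0,0,0]
  ],
  "turn": [0,0,0,0,0,0,0,0,0,0,0,0],
  "grip": [1,1,1,1,1,1,1,1,1,1,1,1]
}}

```text
time_s: 9.98
position: [0.7122, 0.1733, 0.0458]
tcp_rot: [[0.264, 0.965, 0.001], [0.965, -0.264, -0.001], [-0.001, 0.001, -1.0]]
force: [-7.3, -1.0, 24.5]
opening: 0.005
grasp_force: 11.4
```

Run:
```python
from h import *
b=capture("scene")["color"][60:340,120:520]
cv2.imwrite("pics/a3.png",cv2.resize(b,None,fx=1.8,fy=1.8))
s=read_state();print(s["time_s"],s["position"],s["force"])
```

```text
10.025 [0.71212614 0.17327234 0.04577614] [-7.27799609 -0.99094636 23.9920224 ]
```

View pics/a3.png

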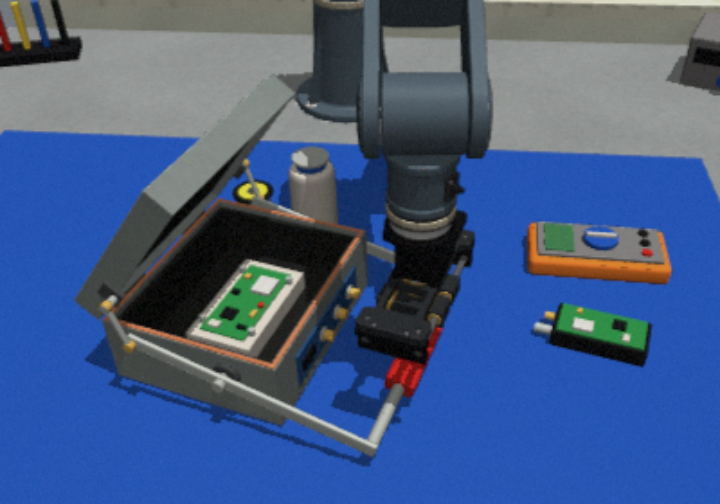

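The picture shows the lid fully open and the bottle, reel, meter and module undisturbed. I'll let the lever up at 16–20 mm/s.

Emit:
{"op": "jog_arm", "data": {
  "delta_pos": [
    [0,0,0],
    [0,0,0.2],
    [0,0,0.4],
    [0,0,0.6],
    [0,0,0.8],
    [0,0,1.0],
    [0,0.1,1.2],
    [0,0.1,1.4],
    [0,0.1,1.6],
    [0,0.1,1.8],
    [0,0.1,2.0],
    [0,0.1,2.2]
  ],
  "turn": [0,0,0,0,0,0,0,0,0,0,0,0],
  "grip": [1,1,1,1,1,1,1,1,1,1,1,1]
}}

```text
time_s: 11.52
position: [0.7123, 0.1748, 0.063]
tcp_rot: [[0.264, 0.965, 0.001], [0.965, -0.264, 0.0], [0.001, 0.001, -1.0]]
force: [-0.1, 0.4, 4.4]
opening: 0.003
grasp_force: 2.1
```

Emit:
{"op": "jog_arm", "data": {
  "delta_pos": [
    [0,0,0.2],
    [0,0,0.4],
    [0,0,0.6],
    [0,0,0.8],
    [0,0,1.0],
    [0,0,1.2],
    [0,0,1.4],
    [0,0,1.6],
    [0,0,1.8],
    [0,-0.1,2.0],
    [0,-0.1,2.2],
    [0,-0.1,2.4]
  ],
  "turn": [0,0,0,0,0,0,0,0,0,0,0,0],
  "grip": [1,1,1,1,1,1,1,1,1,1,1,1]
}}

```text
time_s: 13.02
position: [0.7121, 0.1741, 0.0871]
tcp_rot: [[0.264, 0.964, 0.001], [0.964, -0.264, 0.001], [0.001, 0.0, -1.0]]
force: [-0.5, 1.7, 5.1]
opening: 0.004
grasp_force: 2.9
```

Emit:
{"op": "jog_arm", "data": {
  "delta_pos": [
    [0,0,0.2],
    [0,0,0.4],
    [0,-0.1,0.6],
    [0,-0.1,0.8],
    [0,-0.2,1.0],
    [0,-0.2,1.2],
    [-0.1,-0.3,1.4],
    [-0.1,-0.3,1.6],
    [-0.1,-0.4,1.8],
    [-0.1,-0.4,2.0],
    [-0.1,-0.4,2.2],
    [-0.1,-0.5,2.4]
  ],
  "turn": [0,0,0,0,0,0,0,0,0,0,0,0],
  "grip": [1,1,1,1,1,1,1,1,1,1,1,1]
}}

```text
time_s: 14.52
position: [0.711, 0.1697, 0.1113]
tcp_rot: [[0.264, 0.964, 0.0], [0.964, -0.264, 0.002], [0.002, -0.0, -1.0]]
force: [0.6, 3.1, 7.2]
opening: 0.005
grasp_force: 3.1
```

Emit:
{"op": "jog_arm", "data": {
  "delta_pos": [
    [0,0,0.15],
    [0,0,0.3],
    [0,-0.1,0.45],
    [0,-0.1,0.6],
    [0,-0.1,0.75],
    [0,-0.2,0.9],
    [0,-0.2,1.05],
    [0,-0.2,1.2],
    [0,-0.2,1.35],
    [0,-0.2,1.5],
    [0,-0.2,1.75],
    [0,-0.2,2.0]
  ],
  "turn": [0,0,0,0,0,0,0,0,0,0,0,0],
  "grip": [1,1,1,1,1,1,1,1,1,1,1,1]
}}

```text
time_s: 16.02
position: [0.7095, 0.1662, 0.1291]
tcp_rot: [[0.264, 0.964, -0.004], [0.964, -0.264, -0.001], [-0.002, -0.004, -1.0]]
force: [0.2, -0.9, 0.5]
opening: 0.012
grasp_force: 0.0
```

Emit:
{"op": "jog_arm", "data": {
  "delta_pos": [
    [0,0,1],
    [0,0,3],
    [0,0,6],
    [0,0,9],
    [0,0,12],
    [0,0,14],
    [0,0,14],
    [0,0,14]
  ],
  "turn": [0,0,0,0,0,0,0,0],
  "grip": [1,1,1,1,1,1,1,1]
}}

```text
time_s: 17.02
position: [0.7104, 0.1666, 0.2703]
tcp_rot: [[0.264, 0.965, -0.001], [0.965, -0.264, -0.0], [-0.0, -0.001, -1.0]]
force: [-0.5, 0.4, -0.4]
opening: 0.007
grasp_force: 0.0
```

Run:
```python
from h import *
b=capture("scene")["color"][60:340,120:520]
cv2.imwrite("pics/a4.png",cv2.resize(b,None,fx=1.8,fy=1.8))
s=read_state();print(s["time_s"],s["position"],s["force"])
```

```text
17.075 [0.71018505 0.16651939 0.26950797] [ 0.27235916  0.06257218 -0.50638213]
```

View pics/a4.png

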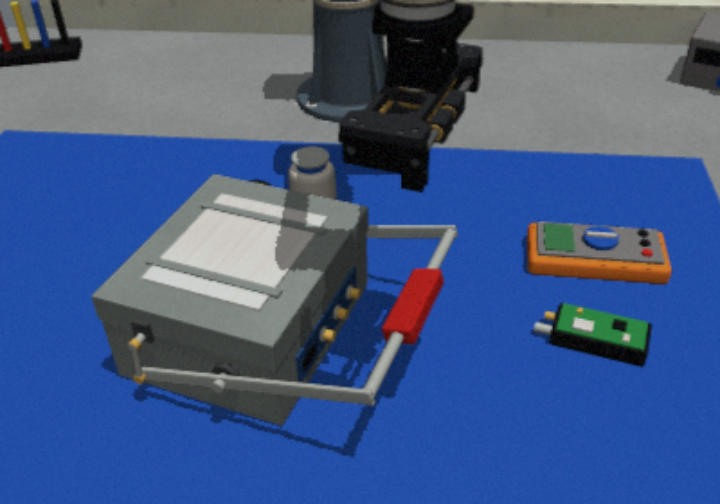

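The lid is shut on its gasket, the lever is up with the pad at (412,305), and the gripper is clear. The meter, module and bottle haven't moved.

```bash
python3 -c "
from rig import *
print(hand_in())"
```

```text
the job is handed in; nothing more can be done
None
```

I pressed the red pad down to its stop and held the lid fully open for about 3 s. I then let the lever up over about 5 s, so the lid settled shut, moved the arm clear and handed the job in; no verdict came back.

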